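# Stack the carrier on the inclined tube rotator

## Task

Make the tube rotator ready: thread the plain spacer sleeve, then the flat tube-carrier disc, then the flanged bushing (flange first) onto its leaning spindle. Each must sit fully home, the spacer against the spindle's shoulder and each next part flat on the one below. Leave everything else on the bench standing where it is.

Things in the scene. Friction and masses are not known exactly. Their poses are not given: they have to be found in the camera images.
- spindle: fixed spindle of the tube rotator (white motor drum on a grey base 170 x 150 mm), leaning 30 degrees from vertical, roughly towards the robot. Origin: centre of the shoulder face, about 150 mm over the bench; z along the shaft, outwards; y level. Shaft 16 mm thick, ends 50 mm from the shoulder, last 8 mm tapered to 7. Below the shoulder: boss 28 mm thick, 30 long, then the drum, 90 across.
- spacer: spacer: plain aluminium sleeve standing upright on the bench, outside diameter 50, through bore 21, height 22 mm, 95 g. Both ends alike. Origin: centre of its underside; z along its axis, up.
- disc: tube-carrier disc, the washer of the stack: flat aluminium disc with a ring of eight small dark tube pockets, lying flat on the bench; outside diameter 66, through bore 21, thickness 8 mm, 65 g. Both faces alike. Origin: centre of its underside; z along its axis, up.
- bushing: flanged clamping bushing: aluminium, standing flange down on the bench; flange 54 mm in diameter and 5 thick, hub above it 32 mm in diameter, total height 30, through bore 21 mm, 60 g. Origin: centre of the flange's underside; z along its axis, from flange to hub, up.
- cork_ring: bystander: cork flask ring, outside 70, bore 34, 25 high (mm); origin at the centre of its underside.
- spatula: bystander: steel lab spoon lying flat, 150 long (mm); origin on its length, at the bench.
- bowl: bystander: white porcelain bowl, 90 across, 35 high (mm); origin at the centre of its underside.
- stopper: bystander: glass stopper standing on its head, 26 across, 32 high (mm); origin at the centre of its underside.
- beaker: bystander: glass beaker, 52 across the rim, 70 high (mm); origin at the centre of its underside.
- amber_jar: bystander: amber jar with black cap, 68 across, 110 high (mm); origin at the centre of its underside.
- amber_bottle: bystander: amber bottle with white cap, 64 across, 150 high (mm); origin at the centre of its underside.
- wash_bottle: bystander: white wash bottle with blue cap and spout, 68 across, 205 high (mm); origin at the centre of its underside.
Things that resemble listed ones, but are neither listed nor needed, are in the scene too. Several things have the shape of the disc; the one meant has the colours described above.

How it is judged:
By the outcome, as a careful person would: the job done as asked, in the order asked, and still so for the second after the job is handed in, with the robot touching nothing.
It also fails if it takes over 72 s, if anything falls off the work surface, if the arm or the gripper's body presses on something with over 40 N, if the wrist force passes 120 N, or if a joint passes its speed limit or range.

## Robot

A 6-joint arm with a two-finger parallel gripper is mounted at the origin on the work surface. World frame = base frame: x ahead of the robot, y to its left, z up, the work surface at z = 0. Lengths are in m, angles in rad, forces in N, time in s.
With the tool pointing down it reaches from about 0.425 to 0.95 m from the base axis. Payload 3.5 kg.
Tool frame: the origin (TCP) lies on the centre line of the jaws, within the pads' length; the fingertips stand 14 mm ahead of it and the grasp point (between the pads) lies 5 mm behind it (ctrl.finger_overhang is the distance from the TCP to the fingertips, in m); z points along the fingers, y is the line along which they close (so a half turn about z gives the same grasp; the last joint's range is limited). The gripper opens to 85 mm and grips with 20 to 120 N. Pads are 22 mm wide; open, the fingers measure 114 mm over their backs; the gripper's body (76 mm by 85 mm) begins 54 mm behind the grasp point. The pads swing forward as they close: fully open they stand 13 mm farther back than shut.
Start: joints at [-0.15, 0.286, 1.577, -0, 1.279, -0.15], TCP at [0.675, 0, 0.245] pointing down, gripper open.
Joint ranges: [-2.77, 2.77], [-0.9, 2.22], [0.21, 2.48], [-1.53, 4.67], [0.24, 2.81], [-2.84, 2.84]. Speed limits (rad/s): [2.79, 2.79, 3.14, 3.14, 3.14, 3.14].

## Interface

Orientations are given as a unit quaternion [x, y, z, w].
In Python, from plant import ctrl gives the robot as it stands.
- The arm moves only by the tool send_rows, never from a script. Its argument "moves" is text: rows parted by semicolons, each of 7 numbers parted by spaces: the turn, a rotation vector about the tool's x, y, z in units of 360 degrees (1.0 is 360 degrees), then the shift along the tool's x, y, z in units of 20 cm (1.0 is 20 cm), then the gripper's target within -1 to 1 (fully open at 1, half-way at 0, shut at -1). A call has 1 to 12 rows; each row is the pose to reach, as a shift and turn from the pose commanded when the call began, along the tool's axes at that moment, turning the shorter way round; what a row does not reach only later rows make up. A row lasts 1/8 s, in which the tool goes at most 62.5 mm and 10.7 degrees, less where a joint would pass 70% of its speed; a pose out of reach is approached as far as the arm can. A call with a number of a shift or a turn outside -1 to 1 is refused whole. A call with a gripper value outside its range is refused whole. The fingers move at their own pace and stop on an object; "newtons" is the grip in N (left out, the last holds). Time passes only in rows, so rows that repeat a pose let the fingers close. It gives the time, the measured TCP pose, the force, the opening and the grip force at its end, in the units of the state.
- ctrl.get_state(): the state, without advancing time (a new reading comes with each control period).
- ctrl.read_camera(name): name is "scene" or "side" or "wrist"; returns a dict with "image" (480x640x3 uint8, red, green, blue), "fovy" (degrees; the focal length in pixels is half the picture's height over the tangent of half this angle, whatever the lens; pixels are square), "cx", "cy" (the principal point, pixels), "extrinsics" (4x4, takes a point from camera to world coordinates). Camera axes: x right, y up, looking along -z (the intrinsics and any distortion apply to the point x, -y, -z); pixel columns grow to the right and rows downward; lengths in m; the calibration is good to about 2 mm. A picture is of the moment at which its call begins. There is no depth.
- ctrl.sign_off(): hands the job in; it is judged then, once.
The state is a dict: "time": time; "qpos": joint angles; "dq": joint speeds; "joint_efforts": joint torques, N m; "eef_pos": TCP position; "tcp_rot": TCP orientation; "contact_force": force on the tool from outside, world axes, zero at the start; "wrist_torque": the same for the moment, N m; "opening": opening from 0.0 (shut) to 1.0 (fully open); "finger_force": force on a finger pad.
Only numpy, scipy, OpenCV 4.12 (cv2) and the standard library are available. Lean on these libraries where they do the work, as an engineer would, in place of code of your own. Each camera call takes 0.05 s, during which the arm holds its last target. There are 200 camera calls.

## Working session

There is one attempt and no reset: what is moved stays moved. The work goes in short steps, Python scripts to look and compute and a tool call to move; the robot and the scene stay as the last step left them, time stands still between calls to the robot, and variables do not carry over. Pictures are saved under pics/ and viewed, at most 10 in all, crops included, and the job is handed in when it is done.

Besides the shell and the picture viewer there is one more tool, called as name(argument=value, ...) on one line, values as JSON. send_rows: Moves the arm, as the interface text tells. Its arguments: {"type":"object","properties":{"moves":{"type":"string"},"newtons":{"type":"number"}},"required":["moves"]}

```bash
ls; mkdir -p pics; python3 - <<'E'
from plant import ctrl
import cv2
for n in("scene","side"):
    d=ctrl.read_camera(n); cv2.imwrite(f"pics/{n}0.png",d["image"][:,:,::-1]); print(n,d["fovy"],d["cx"],d["cy"],d["extrinsics"].round(4).tolist(),[k for k in d])
s=ctrl.get_state();print(s)
E
```

```text
pics
scene 57.54624592494071 315.3794556464404 233.1859689783532 [[0.3238, -0.7857, 0.5271, 1.1191], [0.9461, 0.2733, -0.1739, -0.1861], [-0.0074, 0.555, 0.8318, 1.0083], [0.0, 0.0, 0.0, 1.0]] ['image', 'fovy', 'cx', 'cy', 'extrinsics']
side 43.15769889372046 310.94940503198967 227.51212637475834 [[0.9681, 0.1316, -0.2131, 0.252], [-0.2504, 0.5189, -0.8173, -1.0874], [0.0031, 0.8446, 0.5353, 0.8468], [0.0, 0.0, 0.0, 1.0]] ['image', 'fovy', 'cx', 'cy', 'extrinsics']
{'time': 0.1, 'qpos': array([-1.49970394e-01,  2.87097862e-01,  1.57805425e+00,  1.82031800e-05,
        1.27861794e+00, -1.49973490e-01]), 'dq': array([-0.00148558, -0.00187956, -0.00147566,  0.00022306,  0.00309193,
       -0.00037608]), 'joint_efforts': array([ 1.14915063e-03, -4.07295120e+01, -2.93698221e+01, -1.06323112e-04,
        3.42678482e-03, -4.41654265e-06]), 'eef_pos': array([6.74422915e-01, 1.40925641e-04, 2.44058815e-01]), 'tcp_rot': array([ 7.07107128e-01,  7.07105596e-01, -6.39150856e-04, -8.81373987e-04]), 'contact_force': array([-0.82978137, -0.26223178, -0.41847701]), 'wrist_torque': array([-0.01482496,  0.00787543,  0.02834382]), 'finger_force': 0.0, 'opening': 0.9974098156662575}
```

View pics/scene0.png

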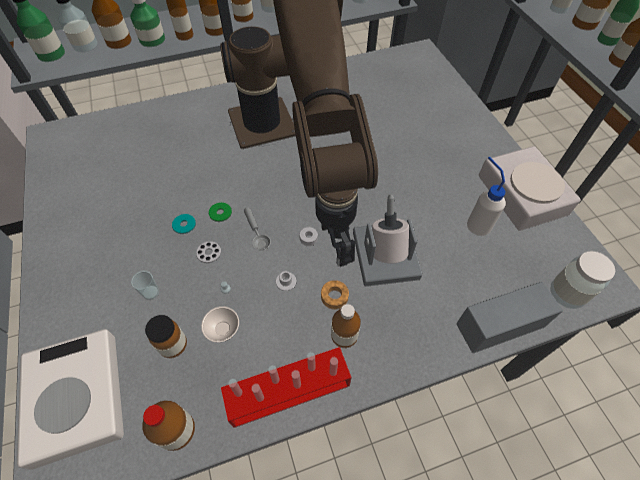

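View pics/side0.png

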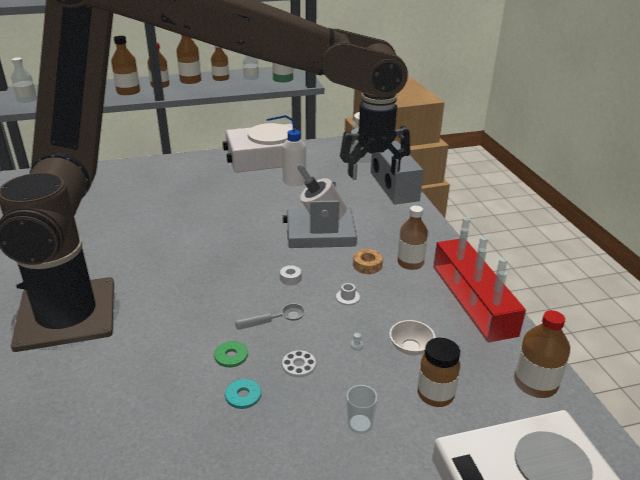

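Scene picture: spacer at (309,236), bushing (286,280), aluminium disc (209,251), spindle tip (391,200). Side picture: spacer (290,273), bushing (348,292), disc (299,363), spindle tip (304,170).

```bash
cat > h.py <<'E'
import numpy as np, cv2
from scipy.spatial.transform import Rotation as R
from plant import ctrl
def grab(n,f=None):
    d=ctrl.read_camera(n)
    if f: cv2.imwrite(f,d["image"][:,:,::-1])
    return d
def ray(d,u,v):
    f=240/np.tan(np.radians(d["fovy"]/2)); E=d["extrinsics"]
    r=E[:3,:3]@np.array([(u-d["cx"])/f,-(v-d["cy"])/f,-1]); return E[:3,3],r/np.linalg.norm(r)
def plane(d,u,v,z):
    o,r=ray(d,u,v); return o+r*(z-o[2])/r[2]
def proj(d,p):
    f=240/np.tan(np.radians(d["fovy"]/2)); E=d["extrinsics"]
    c=E[:3,:3].T@(np.asarray(p)-E[:3,3]); return np.array([d["cx"]-f*c[0]/c[2],d["cy"]+f*c[1]/c[2]])
def tri(d1,p1,d2,p2):
    o1,r1=ray(d1,*p1);o2,r2=ray(d2,*p2)
    t=np.linalg.lstsq(np.c_[r1,-r2],o2-o1,rcond=None)[0]
    a,b=o1+t[0]*r1,o2+t[1]*r2; return (a+b)/2,np.linalg.norm(a-b)
def rows(target,Rt=None,s=None):
    "shift (units of 20cm) and turn (rev) from the current pose"
    s=s or ctrl.get_state(); R0=R.from_quat(s["tcp_rot"])
    sh=R0.inv().apply(np.asarray(target)-s["eef_pos"])/0.2
    tu=(R0.inv()*Rt).as_rotvec()/(2*np.pi) if Rt is not None else np.zeros(3)
    return tu.round(4),sh.round(4)
E
python3 - <<'E'
from h import *
a=grab("scene");b=grab("side")
for n,p,q,z in[("spacer",(309,235),(290.5,271),.022),("bush",(286,275),(348,287),.03),("disc",(209,251),(299,362),.008),("tip",(391,197),(303,168),.19),("drumtop",(390,222),(320,192),.12)]:
    print(n,plane(a,*p,z).round(3),plane(b,*q,z).round(3),[x.round(4) for x in tri(a,p,b,q)])
for n,d in(("scene",a),("side",b)):
    im=d["image"][:,:,::-1]
    c=im[180:300,330:440] if n=="scene" else im[145:255,270:370]
    cv2.imwrite(f"pics/c_{n}.png",cv2.resize(c,None,fx=5,fy=5,interpolation=cv2.INTER_CUBIC))
w=grab("wrist","pics/w0.png");print(w["fovy"],w["extrinsics"].round(3).tolist())
E
python3 -c "
import cv2,numpy as np
a=cv2.imread('pics/c_scene.png');b=cv2.imread('pics/c_side.png')
print(a.shape,b.shape)
a=cv2.resize(a,(0,0),fx=.72,fy=.72);b=cv2.resize(b,(0,0),fx=.72,fy=.72)
h=max(a.shape[0],b.shape[0]);c=np.zeros((h,a.shape[1]+b.shape[1],3),np.uint8);c[:a.shape[0],:a.shape[1]]=a;c[:b.shape[0],a.shape[1]:]=b
cv2.imwrite('pics/cc.png',c);print(c.shape)"
```

```text
spacer [0.494 0.002 0.022] [0.489 0.004 0.022] [array([0.4905, 0.0037, 0.0201]), np.float64(0.0046)]
bush [ 0.595 -0.093  0.03 ] [ 0.595 -0.094  0.03 ] [array([ 0.595 , -0.0931,  0.0292]), np.float64(0.0006)]
disc [ 0.446 -0.265  0.008] [ 0.443 -0.266  0.008] [array([ 0.4441, -0.2652,  0.0063]), np.float64(0.001)]
tip [0.562 0.188 0.19 ] [0.562 0.178 0.19 ] [array([0.5623, 0.1878, 0.1869]), np.float64(0.0051)]
drumtop [0.585 0.185 0.12 ] [0.604 0.175 0.12 ] [array([0.5978, 0.1761, 0.1269]), np.float64(0.0168)]
70.12362992954644 [[1.0, -0.0, 0.001, 0.674], [0.0, 0.954, 0.299, 0.077], [-0.001, -0.299, 0.954, 0.373], [0.0, 0.0, 0.0, 1.0]]
(600, 550, 3) (550, 500, 3)
(432, 756, 3)
```

View pics/cc.png

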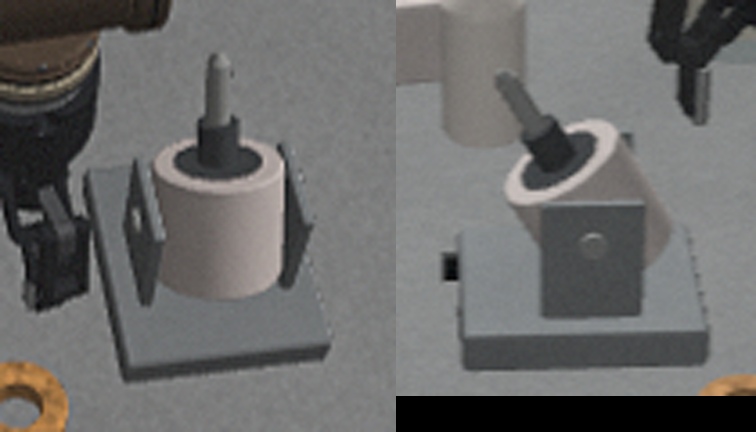

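The crop shows the shaft end at scene pixel (390.8,195) and side pixel (299.7,165.3). The shoulder centre is at scene (391.1,213.3) and side (310.6,179.7). I'll fit the spindle to these and locate the neighbours.

```bash
python3 - <<'E'
from h import *
from scipy.optimize import least_squares
a=grab("scene");b=grab("side")
def mod(p):
    ax=np.array([.5*np.cos(p[3]),.5*np.sin(p[3]),.866]);o=p[:3]
    t=o+.049*ax
    return np.r_[proj(a,t)-(390.8,196),proj(a,o)-(391.1,213.3),proj(b,t)-(300.5,166.5),proj(b,o)-(310.6,179.7),(p[2]-.15)/.003]
r=least_squares(mod,[.58,.185,.15,3.14]);print("spindle",r.x.round(4),r.fun.round(2))
print("tri",tri(a,(390.8,196),b,(300.5,166.5)),tri(a,(391.1,213.3),b,(310.6,179.7)))
for n,p in dict(green=(220,212),teal=(184,224),spoon=(261,242),spoonend=(250,210),stopper=(226,288),cork=(335,293),bowl=(220,325),beaker=(150,293)).items(): print(n,plane(a,*p,.003).round(3)[:2])
for q in[(0.4905,.0037),(.595,-.093),(.4441,-.265)]: print(proj(a,(*q,0)),proj(b,(*q,0)))
print(ctrl.finger_overhang, ctrl.get_state()["time"])
print(rows((.4915,.003,.12)))
E
```

```text
spindle [0.5825 0.1865 0.1494 3.0856] [-0.54 -0.56  0.46  0.68  0.03 -0.89 -0.12  0.65 -0.22]
tri (array([0.55821486, 0.18956914, 0.1887601 ]), np.float64(0.0004854478118758733)) (array([0.58225475, 0.18492444, 0.15215892]), np.float64(0.00042711814569940554))
green [ 0.323 -0.21 ]
teal [ 0.331 -0.315]
spoon [ 0.461 -0.126]
spoonend [ 0.345 -0.127]
stopper [ 0.566 -0.246]
cork [0.671 0.012]
bowl [ 0.66  -0.282]
beaker [ 0.517 -0.432]
[309.3803879 238.2266064] [291.42177644 278.68125115]
[286.7256018  280.47932231] [347.41139049 297.35892618]
[209.61194026 252.00545754] [299.21609755 364.46633109]
0.014 0.35
(array([0., 0., 0.]), array([ 0.0147, -0.9164,  0.6255]))
```

send_rows(moves="0 0 0 0.015 -0.916 0.62 1;0 0 0 0.015 -0.916 0.62 1;0 0 0 0.015 -0.916 0.62 1;0 0 0 0.015 -0.916 0.62 1;0 0 0 0.015 -0.916 0.62 1;0 0 0 0.015 -0.916 0.62 1")

```text
time: 1.1
eef_pos: [0.4938, 0.0027, 0.123]
tcp_rot: [0.707, 0.707, 0.001, 0.002]
contact_force: [0.5, 0.7, 0.9]
opening: 1.0
finger_force: 0.0
```

```bash
python3 - <<'E'
from h import *
w=grab("wrist","pics/w1.png");s=ctrl.get_state();print(s["eef_pos"],s["time"])
print(proj(w,(.4915,.003,.022)),proj(w,(.4915,.003,0)))
E
```

```text
[0.49426483 0.00257671 0.12330501] 1.15
[316.02108593 240.82337932] [316.16789588 231.71295044]
```

View pics/w1.png

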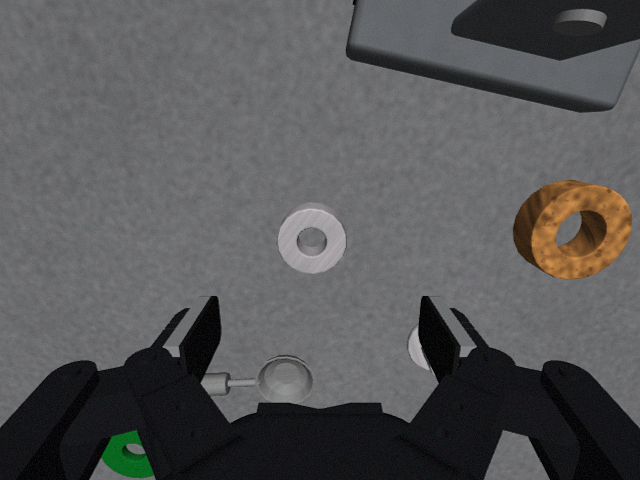

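The wrist view shows the spacer's top centred at (312,241), about 3 mm left of my prediction. Correcting and descending.

```bash
python3 - <<'E'
from h import *
w=grab("wrist");s=ctrl.get_state();p=plane(w,312,240.5,.022);print(p,s["eef_pos"])
print(rows((p[0],p[1],.018)))
E
```

```text
[0.48915884 0.00305515 0.022     ] [0.49425541 0.00259561 0.12325455]
(array([0., 0., 0.]), array([ 0.0027, -0.0276,  0.5262]))
```

send_rows(moves="0 0 0 0.002 -0.026 0.3 1;0 0 0 0.002 -0.026 0.525 1;0 0 0 0.002 -0.026 0.525 1;0 0 0 0.002 -0.026 0.525 1;0 0 0 0.002 -0.026 0.525 -1;0 0 0 0.002 -0.026 0.525 -1;0 0 0 0.002 -0.026 0.525 -1;0 0 0 0.002 -0.026 0.525 -1;0 0 0 0.002 -0.026 0.525 -1;0 0 0 0.002 -0.026 0.525 -1", newtons=40)

```text
time: 2.45
eef_pos: [0.4882, 0.0032, 0.0186]
tcp_rot: [0.707, 0.707, 0.001, 0.001]
contact_force: [-2.3, 0.9, 5.8]
opening: 0.576
finger_force: 40.3
```

```bash
cat >> h.py <<'E'
def spin(o,p,dist):
    ax=np.array([.5*np.cos(p),.5*np.sin(p),np.sqrt(.75)]); x=np.array([np.sin(p),-np.cos(p),0]); z=-ax
    return np.asarray(o)+dist*ax, R.from_matrix(np.c_[x,np.cross(z,x),z])
E
python3 - <<'E'
from h import *
t,Rt=spin((.5825,.186,.15),3.05,.105);print(t,Rt.as_matrix().round(3).tolist());print(rows(t,Rt))
E
```

```text
[0.53022006 0.19080189 0.24093267] [[0.091, 0.862, 0.498], [0.996, -0.079, -0.046], [0.0, 0.5, -0.866]]
(array([-0.0828, -0.0037,  0.0143]), array([ 0.9374,  0.214 , -1.1115]))
```

send_rows(moves="0 0 0 0 0 -0.3 -1;0 0 0 0 0 -0.6 -1;0 0 0 0 0 -0.9 -1;0 0 0 0 0.1 -1 -1;-0.04 -0.002 0.007 0.25 0.2 -1 -1;-0.083 -0.004 0.014 0.5 0.214 -1 -1;-0.083 -0.004 0.014 0.75 0.214 -1 -1;-0.083 -0.004 0.014 0.937 0.214 -1 -1;-0.083 -0.004 0.014 0.937 0.214 -1 -1;-0.083 -0.004 0.014 0.937 0.214 -1 -1")

```text
time: 3.7
eef_pos: [0.5292, 0.1906, 0.2165]
tcp_rot: [0.713, 0.652, 0.173, 0.191]
contact_force: [1.0, 0.4, -0.4]
opening: 0.572
finger_force: 42.2
```

```bash
python3 - <<'E'
from h import *
t,Rt=spin((.5825,.186,.15),3.05,.105);print(rows(t,Rt)); s=ctrl.get_state();print(s["eef_pos"],s["opening"])
w=grab("wrist","pics/w2.png")
for d in(0,.05): print(proj(w,spin((.5825,.186,.15),3.05,d)[0]))
E
```

```text
(array([-0.0003,  0.0002,  0.0003]), array([ 0.0014,  0.0654, -0.1035]))
[0.52916539 0.1905716  0.21646584] 0.5717282147786044
[340.3277373  248.68140939]
[345.79532069 281.31057538]
```

View pics/w2.png

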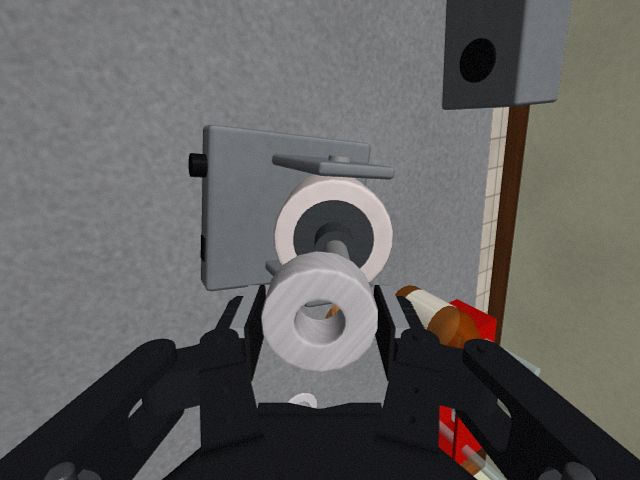

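The wrist view shows the spacer held squarely, with the drum face centred near (334,239). The shaft runs from about (332,240) towards (345,258). I'll fit the drum rim and shaft numerically.

```bash
python3 - <<'E'
from h import *
w=grab("wrist");g=w["image"].mean(2)
for v in(226,232,238,242,246,250): print(v,g[v,308:370:2].astype(int).tolist())
c=np.array([333.5,239]);P=[]
gb=cv2.GaussianBlur(g.astype(np.float32),(3,3),0)
for a in np.radians(np.arange(150,391,10)):
    rr=np.arange(25,52,.5);q=c+np.c_[rr*np.cos(a),rr*np.sin(a)]
    v=cv2.remap(gb,q[:,0].astype(np.float32),q[:,1].astype(np.float32),1).ravel()
    d=np.diff(v);i=d.argmax();P.append((*q[i],d[i],v.max()))
P=np.array(P);print(P.round(1).tolist());np.save("P.npy",P)
E
```

```text
226 [51, 57, 56, 59, 53, 57, 34, 31, 43, 38, 42, 40, 44, 42, 47, 49, 50, 55, 52, 56, 57, 58, 60, 57, 60, 59, 59, 56, 59, 58, 56]
232 [56, 52, 52, 57, 27, 20, 34, 34, 40, 45, 56, 60, 54, 56, 58, 53, 55, 62, 53, 51, 49, 49, 59, 58, 60, 61, 61, 58, 60, 53, 56]
238 [55, 53, 54, 39, 23, 42, 59, 55, 55, 55, 56, 53, 55, 56, 59, 51, 55, 57, 56, 59, 59, 57, 55, 54, 54, 53, 56, 59, 57, 53, 51]
242 [56, 55, 50, 33, 51, 57, 61, 57, 55, 56, 81, 92, 100, 110, 113, 115, 121, 118, 55, 58, 58, 57, 59, 57, 56, 58, 56, 56, 57, 55, 58]
246 [53, 55, 55, 41, 57, 56, 56, 58, 47, 61, 79, 89, 98, 103, 109, 111, 118, 122, 124, 73, 54, 58, 55, 59, 58, 55, 58, 57, 56, 54, 59]
250 [59, 55, 51, 51, 60, 52, 56, 49, 46, 58, 73, 87, 94, 102, 105, 116, 115, 118, 123, 115, 55, 60, 57, 56, 56, 55, 56, 59, 59, 58, 59]
[[309.7, 252.8, 6.9, 139.5], [295.4, 252.9, 31.1, 189.4], [293.6, 246.0, 30.1, 189.8], [293.0, 239.0, 32.4, 188.8], [293.6, 232.0, 28.7, 188.6], [295.4, 225.1, 28.2, 191.5], [298.4, 218.8, 28.2, 192.9], [302.1, 212.6, 29.6, 194.1], [307.5, 208.0, 31.2, 194.3], [313.2, 203.9, 32.7, 195.7], [319.8, 201.4, 29.4, 196.7], [326.6, 199.6, 31.7, 195.4], [333.5, 199.0, 28.4, 196.9], [340.4, 199.6, 32.1, 196.7], [347.0, 201.9, 32.9, 197.0], [353.2, 204.8, 28.7, 194.3], [358.9, 208.7, 30.2, 193.7], [363.8, 213.6, 28.1, 189.2], [368.1, 219.0, 27.4, 190.5], [370.6, 225.5, 25.8, 190.2], [372.4, 232.1, 26.8, 188.6], [373.0, 239.0, 27.4, 187.8], [372.4, 245.9, 28.5, 187.9], [370.1, 252.3, 27.1, 190.9], [366.8, 258.2, 26.9, 188.4]]
```

```bash
cat > fit.py <<'E'
from h import *
from scipy.optimize import least_squares
a=grab("scene");b=grab("side");w=grab("wrist");P=np.load("P.npy")[1:,:2]
th=np.linspace(0,2*np.pi,181)
def mod(p,full=True):
    o=p[:3];ax=spin(o,p[3],1)[1].as_matrix();u,v,n=ax[:,0],ax[:,1],-ax[:,2]
    c=o-.03*n; E=[]
    for r_pts in [P]:
        for q in r_pts:
            O,d=ray(w,*q);X=O+d*((c-O)@n)/(d@n);E.append((np.linalg.norm(X-c)-p[4])/.0007)
    A,B=proj(w,o+.0*n),proj(w,o+.03*n)
    for v_,x_ in((242,335.2),(246,336.5),(250,337.4)):
        E.append((A[0]+(v_-A[1])/(B[1]-A[1])*(B[0]-A[0])-x_)/.3)
    t=o+.049*n
    E+=list(np.r_[proj(a,t)-(390.8,196),proj(a,o)-(391.1,213.3),proj(b,t)-(300.5,166.5),proj(b,o)-(310.6,179.7)]/1.5)+[(p[2]-.15)/.002]
    return np.array(E)
r=least_squares(mod,[.58,.185,.15,3.05,.03]);print(r.x.round(4),r.fun.round(1).tolist())
print("sd",np.sqrt(np.diag(np.linalg.inv(r.jac.T@r.jac))).round(4))
t,Rt=spin(r.x[:3],r.x[3],.095);print(rows(t,Rt),ctrl.get_state()["eef_pos"])
E
python3 fit.py
```

```text
[0.5811 0.1868 0.1479 2.7282 0.0298] [0.8, 0.7, 0.5, 0.5, 0.4, 0.4, 0.9, 0.4, 0.4, -0.2, -0.2, -0.2, -0.2, -0.8, -0.8, -0.8, -0.7, -0.1, -0.5, -0.3, -0.0, 0.2, -0.1, -0.4, -2.0, -1.1, 1.0, 1.9, -0.6, 0.2, 0.4, -0.4, -1.3, -0.5, 0.8, -1.1]
sd [0.0007 0.0006 0.0012 0.0185 0.0003]
(array([-0.0002, -0.0253,  0.0444]), array([ 0.0837,  0.0625, -0.0436])) [0.52964659 0.1897706  0.21637928]
```

```bash
python3 - <<'E'
from h import *
a=grab("scene");w=grab("wrist");b=grab("side")
def yaw(d,p,q,z):
    A=plane(d,*p,z);B=plane(d,*q,z);v=B-A;return np.degrees(np.arctan2(v[1],v[0])).round(1),np.linalg.norm(v).round(3)
for z in(.02,.03):
    print(z,"scene far edge(y dir)",yaw(a,(364.7,281.9),(421.7,276.4),z),"scene side edge",yaw(a,(364.7,281.9),(353.6,227.8),z))
    print("wrist robot-edge",yaw(w,(203,288),(208,127),z),"wrist side",yaw(w,(208,127),(370,148),z))
    # side picture crop: top front edge
    f=lambda x,y:(270+(x-396)/3.6,145+y/3.6)
    print("side near edge",yaw(b,f(462,336),f(706,332),z))
E
```

```text
0.02 scene far edge(y dir) (np.float64(77.0), np.float64(0.147)) scene side edge (np.float64(168.0), np.float64(0.167))
wrist robot-edge (np.float64(77.5), np.float64(0.146)) wrist side (np.float64(-12.6), np.float64(0.173))
side near edge (np.float64(-12.5), np.float64(0.168))
0.03 scene far edge(y dir) (np.float64(77.0), np.float64(0.145)) scene side edge (np.float64(168.0), np.float64(0.165))
wrist robot-edge (np.float64(77.5), np.float64(0.141)) wrist side (np.float64(-12.6), np.float64(0.168))
side near edge (np.float64(-12.5), np.float64(0.166))
```

The base edges agree in all three cameras, so the lean azimuth is 167.5° (2.923 rad). Refitting with it fixed.

```bash
sed -i 's/^    return np.array(E)/    return np.array(E+[(p[3]-2.923)\/.004])/' fit.py; python3 fit.py
```

```text
[0.5803 0.1856 0.1488 2.9212 0.0296] [2.4, 2.1, 1.8, 1.5, 1.3, 1.2, 1.6, 1.0, 0.8, 0.2, -0.0, -0.2, -0.5, -1.2, -1.5, -1.7, -1.8, -1.3, -1.7, -1.4, -1.1, -0.6, -0.5, -0.5, -0.6, -2.6, -3.2, 0.2, -0.8, -0.2, 0.1, -0.6, -0.8, -0.6, 0.7, -0.6, -0.5]
sd [0.0007 0.0006 0.0012 0.004  0.0002]
(array([-0.0003, -0.0101,  0.018 ]), array([ 0.0286,  0.0544, -0.0543])) [0.52943409 0.19059838 0.21629094]
```

send_rows(moves="0 -0.01 0.018 0.03 0.054 -0.055 -1;0 -0.01 0.018 0.03 0.054 -0.055 -1;0 -0.01 0.018 0.03 0.054 -0.055 -1;0 -0.01 0.018 0.03 0.054 -0.055 -1")

```text
time: 4.75
eef_pos: [0.5332, 0.1961, 0.2303]
tcp_rot: [0.754, 0.605, 0.161, 0.201]
contact_force: [-0.1, -0.1, -1.8]
opening: 0.573
finger_force: 42.2
```

```bash
python3 - <<'E'
from h import *
o=(.5803,.1857,.149);w=grab("wrist","pics/w3.png");b=grab("side");a=grab("scene")
for d in(.095,.06,.0206): print(d,rows(*spin(o,2.923,d)))
im=np.hstack([cv2.resize(b["image"][120:240,260:360,::-1],None,fx=4,fy=4,interpolation=2),cv2.resize(a["image"][150:270,340:440,::-1],None,fx=4,fy=4,interpolation=2)]);cv2.imwrite("pics/ab3.png",im)
E
```

```text
0.095 (array([-0.0004,  0.0001, -0.0001]), array([-0.0003,  0.0033, -0.0014]))
0.06 (array([-0.0004,  0.0001, -0.0001]), array([-0.0002,  0.0037,  0.1736]))
0.0206 (array([-0.0004,  0.0001, -0.0001]), array([-1.000e-04,  4.200e-03,  3.706e-01]))
```

View pics/ab3.png

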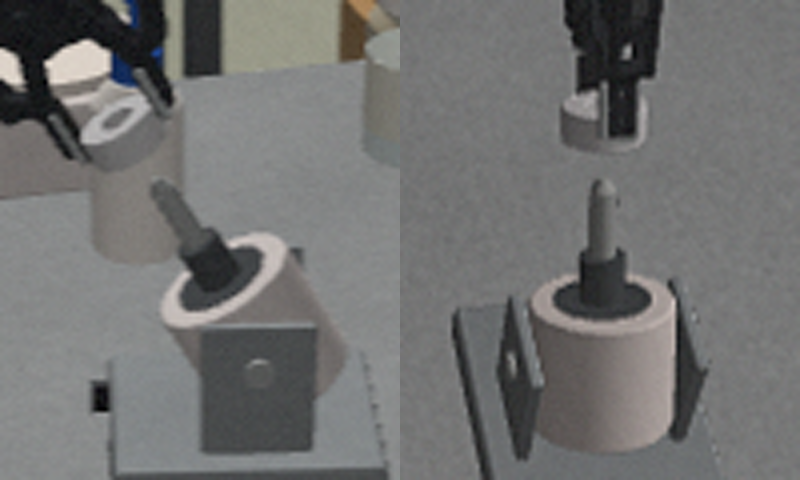

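Both views show the spacer's axis in line with the shaft (scene x ≈ 601 for both; the side shaft line runs through the spacer centre). Descending.

send_rows(moves="0 0 0 0 0.004 0.1 -1;0 0 0 0 0.004 0.15 -1;0 0 0 0 0.004 0.2 -1;0 0 0 0 0.004 0.25 -1;0 0 0 0 0.004 0.3 -1;0 0 0 0 0.004 0.34 -1;0 0 0 0 0.004 0.36 -1;0 0 0 0 0.004 0.36 -1")

```text
time: 5.9
eef_pos: [0.5695, 0.1885, 0.1689]
tcp_rot: [0.754, 0.604, 0.161, 0.201]
contact_force: [-1.2, 0.2, -1.8]
opening: 0.575
finger_force: 42.2
```

```bash
python3 - <<'E'
from h import *
s=ctrl.get_state();Rt=R.from_quat(s["tcp_rot"]);print(Rt.inv().apply(s["contact_force"]),s["wrist_torque"],rows(*spin((.5803,.1857,.149),2.923,.0186)))
E
```

```text
[-0.11411935 -1.96362226  0.99989957] [0.08136654 0.29112063 0.03401799] (array([-0.0003,  0.0001, -0.0002]), array([-0.0017, -0.0017,  0.0211]))
```

send_rows(moves="0 0 0 0 0 0.01 -1;0 0 0 0 0 0.02 -1;0 0 0 0 0 0.02 -1")

```text
time: 6.28
eef_pos: [0.5713, 0.1883, 0.1668]
tcp_rot: [0.754, 0.604, 0.161, 0.201]
contact_force: [-5.4, 0.5, 3.6]
opening: 0.567
finger_force: 42.8
```

send_rows(moves="0 0 0 0 0 0.01 -1;0 0 0 0 0 0.015 -1;0 0 0 0 0 0.015 -1")

```text
time: 6.65
eef_pos: [0.5716, 0.1883, 0.1666]
tcp_rot: [0.755, 0.604, 0.16, 0.201]
contact_force: [-24.3, -0.0, 20.3]
opening: 0.569
finger_force: 44.9
```

The spacer has seated: 30 N axial force and no further travel. Relax, release and back off along the axis.

send_rows(moves="0 0 0 0 0 -0.02 -1;0 0 0 0 0 -0.02 1;0 0 0 0 0 -0.02 1;0 0 0 0 0 -0.02 1;0 0 0 0 0 -0.02 1;0 0 0 0 0 -0.2 1;0 0 0 0 0 -0.4 1;0 0 0 0 0 -0.6 1;0 0 0 0 0 -0.6 1;0 0 0 0 0 -0.6 1")

```text
time: 7.9
eef_pos: [0.5143, 0.2006, 0.2662]
tcp_rot: [0.754, 0.604, 0.161, 0.201]
contact_force: [0.3, 0.0, -1.0]
opening: 1.003
finger_force: 0.0
```

```bash
python3 - <<'E'
from h import *
b=grab("side");a=grab("scene");w=grab("wrist","pics/w4.png")
im=np.hstack([cv2.resize(b["image"][120:240,260:360,::-1],None,fx=4,fy=4,interpolation=2),cv2.resize(a["image"][150:270,340:440,::-1],None,fx=4,fy=4,interpolation=2)]);cv2.imwrite("pics/ab4.png",im)
q=R.from_quat([.70710678,.70710678,0,0])
print(ctrl.get_state()["eef_pos"]); print(rows((.444,-.2655,.12),q),rows((.5,0,.25),q))
E
```

```text
[0.51417718 0.20030162 0.2649914 ]
(array([ 0.0822,  0.0093, -0.0342]), array([-2.3484, -0.2164,  0.715 ])) (array([ 0.0822,  0.0093, -0.0342]), array([-0.9927,  0.0922,  0.1405]))
```

View pics/ab4.png

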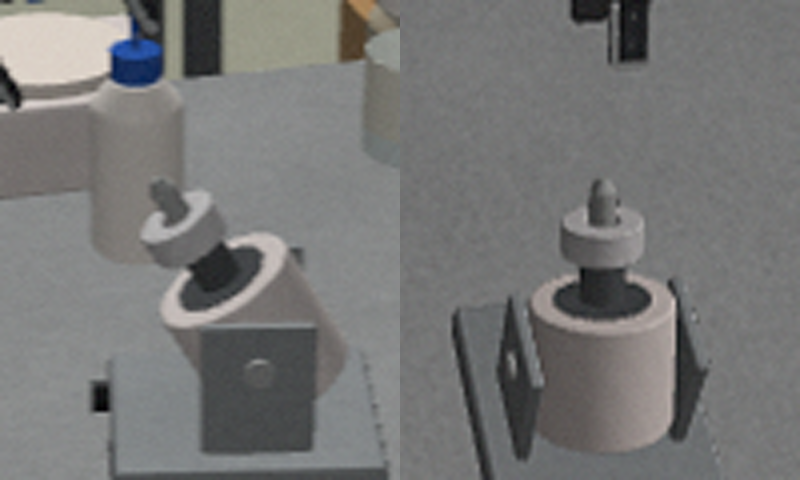

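The spacer sits on the shoulder with the boss directly under it. Now the disc.

send_rows(moves="0.03 0.003 -0.012 -0.3 0 0 1;0.06 0.006 -0.024 -0.6 0.05 0.05 1;0.082 0.009 -0.034 -0.9 0.09 0.12 1;0.082 0.009 -0.034 -0.993 0.092 0.14 1;0.082 0.009 -0.034 -0.993 0.092 0.14 1;0.082 0.009 -0.034 -0.993 0.092 0.14 1")

```text
time: 8.8
eef_pos: [0.5001, 0.0006, 0.2509]
tcp_rot: [0.708, 0.706, 0.001, 0.001]
contact_force: [1.1, -0.3, -1.0]
opening: 0.995
finger_force: 0.0
```

```bash
python3 - <<'E'
from h import *
q=R.from_quat([.70710678,.70710678,0,0]);print(rows((.444,-.2355,.13),q))
E
```

```text
(array([ 0.0005, -0.    , -0.0003]), array([-1.1812, -0.2801,  0.6037]))
```

send_rows(moves="0 0 0 -0.3 -0.07 0.1 1;0 0 0 -0.6 -0.14 0.25 1;0 0 0 -0.9 -0.28 0.4 1;0 0 0 -1 -0.28 0.6 1;0 0 0 -1 -0.28 0.6 1;0 0 0 -1 -0.28 0.6 1")

```text
time: 9.55
eef_pos: [0.4454, -0.1986, 0.1325]
tcp_rot: [0.707, 0.707, 0.002, 0.002]
contact_force: [0.4, 0.2, -0.2]
opening: 1.001
finger_force: 0.0
```

```bash
python3 - <<'E'
from h import *
w=grab("wrist","pics/w5.png");s=ctrl.get_state();print(s["eef_pos"],proj(w,(.444,-.2655,.008)),proj(w,(.477,-.2655,.008)))
E
```

```text
[ 0.44595486 -0.19868687  0.13328211] [317.17535288 308.61042989] [356.86553597 308.49946902]
```

View pics/w5.png

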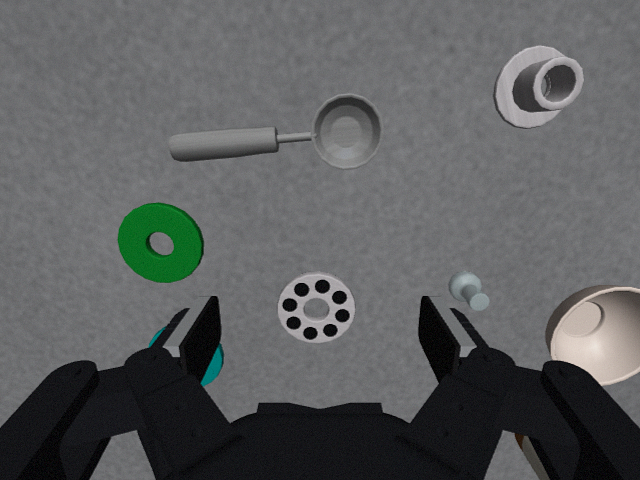

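The wrist view shows the disc centred at (316.5,308), within 1 px of my estimate of (.4435,-.2655). The open fingertips are only about 1 mm ahead of the TCP, so I'll lower partly closed and feel for the bench.

```bash
python3 - <<'E'
from h import *
q=R.from_quat([.70710678,.70710678,0,0]);print(rows((.4435,-.2655,.014),q))
E
```

```text
(array([0.0011, 0.0003, 0.0001]), array([-0.3329, -0.0167,  0.5969]))
```

send_rows(moves="0.001 0 0 -0.333 -0.017 0 0.75;0.001 0 0 -0.333 -0.017 0 0.75;0.001 0 0 -0.333 -0.017 0.2 0.75;0.001 0 0 -0.333 -0.017 0.4 0.75;0.001 0 0 -0.333 -0.017 0.55 0.75;0.001 0 0 -0.333 -0.017 0.597 0.75;0.001 0 0 -0.333 -0.017 0.597 0.75;0.001 0 0 -0.333 -0.017 0.597 0.75")

```text
time: 10.6
eef_pos: [0.4431, -0.2668, 0.0143]
tcp_rot: [0.707, 0.707, -0.001, 0.001]
contact_force: [-0.0, -1.0, 1.0]
opening: 0.874
finger_force: 0.0
```

send_rows(moves="0 0 0 0 0 0.005 0.75;0 0 0 0 0 0.01 0.75;0 0 0 0 0 0.01 0.75")

```text
time: 10.98
eef_pos: [0.4418, -0.2663, 0.0107]
tcp_rot: [0.708, 0.707, -0.001, -0.0]
contact_force: [-0.2, 0.5, 0.0]
opening: 0.879
finger_force: 0.0
```

send_rows(moves="0 0 0 0 0 0.005 0.75;0 0 0 0 0 0.01 0.75;0 0 0 0 0 0.01 0.75")

```text
time: 11.35
eef_pos: [0.4417, -0.2662, 0.0083]
tcp_rot: [0.708, 0.707, -0.001, -0.001]
contact_force: [-0.1, 0.3, -0.3]
opening: 0.876
finger_force: 0.0
```

send_rows(moves="0 0 0 0 0 0 -1;0 0 0 0 0 0 -1;0 0 0 0 0 0 -1;0 0 0 0 0 0 -1;0 0 0 0 0 0 -1", newtons=40)

```text
time: 11.98
eef_pos: [0.4421, -0.2665, 0.0092]
tcp_rot: [0.707, 0.707, -0.001, 0.0]
contact_force: [-0.1, 1.6, 5.1]
opening: 0.743
finger_force: 44.1
```

send_rows(moves="0 0 0 0 0 -0.05 -1;0 0 0 0 0 -0.3 -1;0 0 0 0 0 -0.6 -1;0 0 0 0 0 -0.9 -1;0 0 0 0.2 0.1 -1 -1;0 0 0 0.5 0.2 -1 -1;0 0 0 0.8 0.3 -1 -1;0 0 0 1 0.3 -1 -1;0 0 0 1 0.3 -1 -1;0 0 0 1 0.3 -1 -1")

```text
time: 13.22
eef_pos: [0.5022, -0.0665, 0.2082]
tcp_rot: [0.707, 0.707, -0.001, -0.0]
contact_force: [-0.0, 0.6, -0.9]
opening: 0.738
finger_force: 44.5
```

```bash
python3 - <<'E'
from h import *
s=ctrl.get_state();print(s["eef_pos"],s["opening"],rows(*spin((.5803,.1857,.149),2.923,.115)))
E
```

```text
[ 0.5022018  -0.06646559  0.20823262] 0.7378609323580617 (array([-0.0832, -0.0089,  0.0339]), array([ 1.323 ,  0.1083, -0.2035]))
```

send_rows(moves="-0.025 -0.003 0.01 0.3 0.05 -0.2 -1;-0.05 -0.006 0.02 0.6 0.1 -0.22 -1;-0.083 -0.009 0.034 0.9 0.108 -0.22 -1;-0.083 -0.009 0.034 1 0.108 -0.22 -1;-0.083 -0.009 0.034 1 0.108 -0.22 -1;-0.083 -0.009 0.034 1 0.108 -0.22 -1")

```text
time: 13.98
eef_pos: [0.5247, 0.1326, 0.2522]
tcp_rot: [0.754, 0.604, 0.161, 0.202]
contact_force: [0.5, 0.3, -0.3]
opening: 0.739
finger_force: 44.5
```

```bash
python3 - <<'E'
from h import *
for d in(.115,.095):print(rows(*spin((.5803,.1857,.149),2.923,d)))
E
```

```text
(array([-0.0003,  0.0003, -0.0003]), array([ 0.3193, -0.0734, -0.0215]))
(array([-0.0003,  0.0003, -0.0003]), array([ 0.3195, -0.0733,  0.0785]))
```

send_rows(moves="0 0 0 0.2 -0.073 0 -1;0 0 0 0.319 -0.073 0.04 -1;0 0 0 0.319 -0.073 0.078 -1;0 0 0 0.319 -0.073 0.078 -1;0 0 0 0.319 -0.073 0.078 -1")

```text
time: 14.6
eef_pos: [0.5337, 0.1958, 0.2314]
tcp_rot: [0.755, 0.603, 0.161, 0.202]
contact_force: [0.6, -0.5, -1.9]
opening: 0.74
finger_force: 44.5
```

```bash
python3 - <<'E'
from h import *
o=(.5803,.1857,.149)
b=grab("side");a=grab("scene");w=grab("wrist")
for d in(.095,.0452):print(rows(*spin(o,2.923,d)))
r=lambda im:cv2.resize(im[:,:,::-1],(400,300),interpolation=2)
A=np.hstack([r(b["image"][135:210,260:360]),r(a["image"][165:240,340:440])])
B=np.hstack([r(w["image"][150:480,100:540]),r(b["image"][120:435,170:590])])
cv2.imwrite("pics/ab5.png",np.vstack([A,B]))
E
```

```text
(array([-0.0001,  0.0002, -0.0003]), array([-0.0019,  0.0006,  0.0033]))
(array([-0.0001,  0.0002, -0.0003]), array([-0.0016,  0.0008,  0.2523]))
```

View pics/ab5.png

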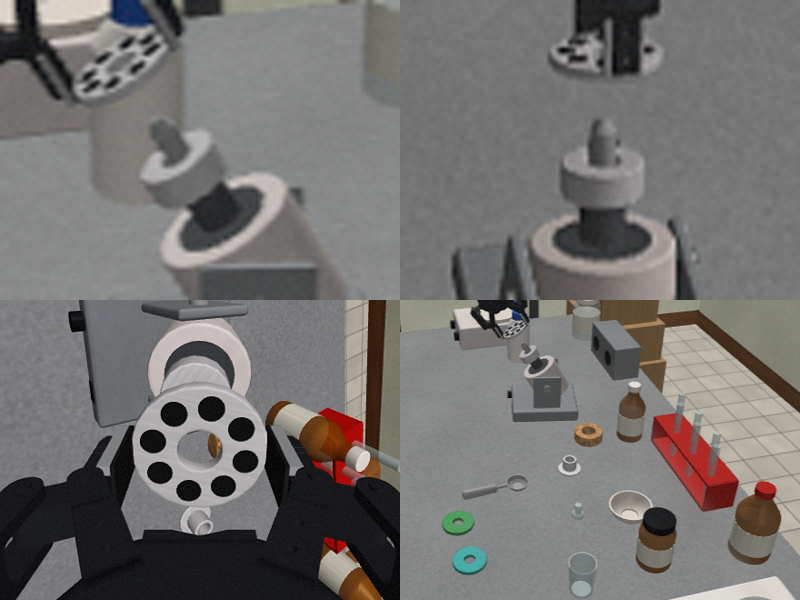

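The disc is held flat at its rim and lined up with the shaft (scene centres x ≈ 605 and 602), and the bystanders are undisturbed. Descending.

send_rows(moves="0 0 0 -0.002 0 0.1 -1;0 0 0 -0.002 0 0.14 -1;0 0 0 -0.002 0 0.18 -1;0 0 0 -0.002 0 0.22 -1;0 0 0 -0.002 0 0.26 -1;0 0 0 -0.002 0 0.29 -1;0 0 0 -0.002 0 0.29 -1;0 0 0 -0.002 0 0.29 -1")

```text
time: 15.75
eef_pos: [0.5617, 0.1905, 0.1812]
tcp_rot: [0.754, 0.604, 0.161, 0.202]
contact_force: [-0.4, -0.7, -0.6]
opening: 0.742
finger_force: 44.5
```

send_rows(moves="0 0 0 0 0 0.01 -1;0 0 0 0 0 0.02 -1;0 0 0 0 0 0.02 -1")

```text
time: 16.12
eef_pos: [0.5635, 0.19, 0.1774]
tcp_rot: [0.754, 0.604, 0.161, 0.201]
contact_force: [-0.2, -0.0, -1.6]
opening: 0.74
finger_force: 44.5
```

send_rows(moves="0 0 0 0 0 0.005 -1;0 0 0 0 0 0.01 -1;0 0 0 0 0 0.01 -1")

```text
time: 16.5
eef_pos: [0.564, 0.19, 0.1769]
tcp_rot: [0.754, 0.604, 0.161, 0.201]
contact_force: [-8.1, 0.1, 6.7]
opening: 0.737
finger_force: 45.5
```

send_rows(moves="0 0 0 0 0 0.005 -1;0 0 0 0 0 0.01 -1;0 0 0 0 0 0.01 -1")

```text
time: 16.88
eef_pos: [0.5642, 0.19, 0.1768]
tcp_rot: [0.754, 0.604, 0.16, 0.201]
contact_force: [-19.6, -0.1, 17.5]
opening: 0.74
finger_force: 47.0
```

Seated at the expected height under 26 N. Release and retreat.

send_rows(moves="0 0 0 0 0 -0.015 -1;0 0 0 0 0 -0.015 1;0 0 0 0 0 -0.015 1;0 0 0 0 0 -0.015 1;0 0 0 0 0 -0.015 1;0 0 0 0 0 -0.2 1;0 0 0 0 0 -0.4 1;0 0 0 0 0 -0.5 1;0 0 0 0 0 -0.5 1;0 0 0 0 0 -0.5 1")

```text
time: 18.12
eef_pos: [0.5166, 0.2002, 0.2596]
tcp_rot: [0.754, 0.604, 0.161, 0.201]
contact_force: [-0.1, -0.1, -0.4]
opening: 1.001
finger_force: 0.0
```

```bash
python3 - <<'E'
from h import *
q=R.from_quat([.70710678,.70710678,0,0])
print(ctrl.get_state()["eef_pos"],rows((.5,.02,.25),q),rows((.595,-.094,.13),q))
E
```

```text
[0.51659163 0.20018594 0.25956687] (array([ 0.0825,  0.0093, -0.0342]), array([-0.8973,  0.076 ,  0.0999])) (array([ 0.0825,  0.0093, -0.0342]), array([-1.3492,  0.2873,  0.9133]))
```

send_rows(moves="0.03 0.003 -0.012 -0.3 0 0 1;0.06 0.006 -0.024 -0.6 0.05 0.05 1;0.082 0.009 -0.034 -0.9 0.076 0.1 1;0.082 0.009 -0.034 -0.9 0.076 0.1 1;0.082 0.009 -0.034 -0.9 0.076 0.1 1")

```text
time: 18.75
eef_pos: [0.5004, 0.0179, 0.2492]
tcp_rot: [0.709, 0.705, 0.0, 0.001]
contact_force: [0.6, 0.9, 0.0]
opening: 0.996
finger_force: 0.0
```

```bash
python3 - <<'E'
from h import *
q=R.from_quat([.70710678,.70710678,0,0])
print(ctrl.get_state()["eef_pos"],rows((.595,-.065,.15),q))
E
```

```text
[0.50040721 0.01791647 0.24915832] (array([ 0.0003,  0.0001, -0.0009]), array([-0.4115,  0.4744,  0.497 ]))
```

send_rows(moves="0 0 -0.001 -0.21 0.24 0.1 1;0 0 -0.001 -0.41 0.475 0.3 1;0 0 -0.001 -0.41 0.475 0.497 1;0 0 -0.001 -0.41 0.475 0.497 1;0 0 -0.001 -0.41 0.475 0.497 1")

```text
time: 19.38
eef_pos: [0.5956, -0.0612, 0.153]
tcp_rot: [0.705, 0.709, 0.001, 0.002]
contact_force: [-0.2, 0.2, 1.3]
opening: 1.0
finger_force: 0.0
```

```bash
python3 - <<'E'
from h import *
w=grab("wrist","pics/w6.png");g=w["image"].mean(2);s=ctrl.get_state();print(s["eef_pos"])
c=proj(w,(.595,-.093,.03));print(c)
# bright silver mask of bushing -> contours; fit upper ring
x0,y0=int(c[0]),int(c[1]);im=w["image"][y0-70:y0+70,x0-80:x0+80].astype(int)
m=(im.min(2)>130).astype(np.uint8)
n,l,st,ce=cv2.connectedComponentsWithStats(m);i=1+st[1:,4].argmax();print(st[i]+[x0-80,y0-70,0,0,0])
cs,h=cv2.findContours((l==i).astype(np.uint8),cv2.RETR_CCOMP,cv2.CHAIN_APPROX_NONE)
for k,cc in enumerate(cs):
    if len(cc)>20: print(h[0][k],[np.round(t,1) for t in cv2.fitEllipse(cc)],"+",x0-80,y0-70)
for z in(0,.005,.03):
  print(z,proj(w,(.595,-.093,z)))
cv2.imwrite("pics/w6c.png",cv2.resize(w["image"][y0-70:y0+70,x0-80:x0+80,::-1],None,fx=4,fy=4,interpolation=2))
E
```

```text
[ 0.5961502  -0.0614197   0.15426928]
[318.02288132 270.24957133]
[ 288  231   61   59 2122]
[-1 -1  1 -1] [array([79.9, 59.7]), array([57.2, 59.2]), np.float64(86.7)] + 238 200
[ 9  7 -1  0] [array([80.2, 70.9]), array([23.4, 26.5]), np.float64(101.4)] + 238 200
[13 11 -1  0] [array([93.1, 56.5]), array([ 7.9, 23.4]), np.float64(148.5)] + 238 200
[16 14 -1  0] [array([68.5, 53.8]), array([ 8.4, 26.1]), np.float64(41.2)] + 238 200
0 [317.95290527 256.58652032]
0.005 [317.96362849 258.68026418]
0.03 [318.02288132 270.24957133]
```

View pics/w6c.png

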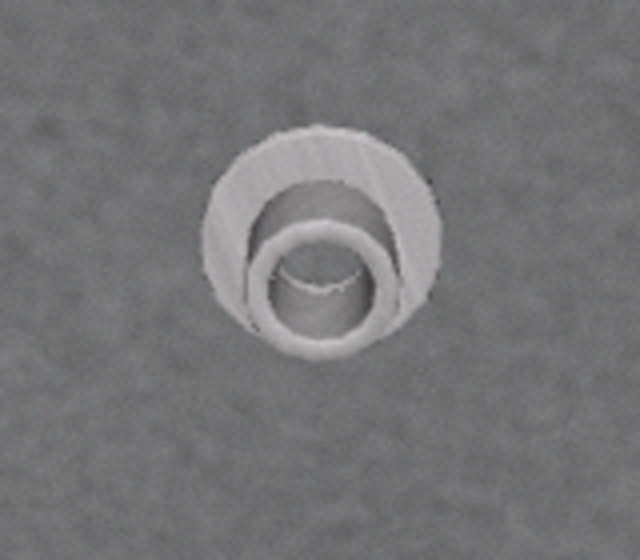

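The wrist crop shows the bushing's hub-top centre at (318.8,272.5), about 1 mm from the estimate.

```bash
python3 - <<'E'
from h import *
w=grab("wrist");p=plane(w,318.75,272.3,.03);print(p)
q=R.from_quat([.70710678,.70710678,0,0]);print(rows((p[0],p[1],.022),q))
E
```

```text
[ 0.59649807 -0.09566051  0.03      ]
(array([0.0014, 0.0004, 0.001 ]), array([-0.1684, -0.0067,  0.6649]))
```

send_rows(moves="0.001 0 0.001 -0.17 -0.007 0 1;0.001 0 0.001 -0.17 -0.007 0.2 1;0.001 0 0.001 -0.17 -0.007 0.4 1;0.001 0 0.001 -0.17 -0.007 0.6 1;0.001 0 0.001 -0.17 -0.007 0.662 1;0.001 0 0.001 -0.17 -0.007 0.662 1;0.001 0 0.001 -0.17 -0.007 0.662 1")

```text
time: 20.35
eef_pos: [0.5967, -0.0971, 0.0225]
tcp_rot: [0.707, 0.707, -0.0, 0.002]
contact_force: [0.5, -0.2, 0.1]
opening: 0.998
finger_force: 0.0
```

send_rows(moves="0 0 0 0 0 0 -1;0 0 0 0 0 0 -1;0 0 0 0 0 0 -1;0 0 0 0 0 0 -1;0 0 0 0 0 0 -1;0 0 0 0 0 0 -1;0 0 0 0 0 0 -1", newtons=40)

```text
time: 21.22
eef_pos: [0.5954, -0.0969, 0.0205]
tcp_rot: [0.708, 0.707, -0.001, 0.0]
contact_force: [-1.5, 0.1, 5.2]
opening: 0.369
finger_force: 39.8
```

send_rows(moves="0 0 0 0 0 -0.05 -1;0 0 0 0 0 -0.3 -1;0 0 0 0 0 -0.6 -1;0 0 0 0 -0.1 -0.9 -1;0 0 0 0.1 -0.3 -1 -1;0 0 0 0.2 -0.45 -1 -1;0 0 0 0.2 -0.45 -1 -1;0 0 0 0.2 -0.45 -1 -1")

```text
time: 22.22
eef_pos: [0.5054, -0.0565, 0.2198]
tcp_rot: [0.708, 0.707, -0.001, 0.0]
contact_force: [-0.3, -0.2, 0.7]
opening: 0.369
finger_force: 39.9
```

```bash
python3 - <<'E'
from h import *
s=ctrl.get_state();print(s["eef_pos"],s["opening"],rows(*spin((.5803,.1857,.149),2.923,.125)))
E
```

```text
[ 0.50539767 -0.05645546  0.21982833] 0.3689085589978084 (array([-0.0832, -0.0088,  0.0339]), array([ 1.2783,  0.0677, -0.1892]))
```

send_rows(moves="-0.025 -0.003 0.01 0.25 0.03 -0.2 -1;-0.05 -0.006 0.02 0.5 0.06 -0.22 -1;-0.083 -0.009 0.034 0.75 0.06 -0.22 -1;-0.083 -0.009 0.034 0.85 0.06 -0.22 -1;-0.083 -0.009 0.034 0.85 0.06 -0.22 -1;-0.083 -0.009 0.034 0.85 0.06 -0.22 -1")

```text
time: 22.98
eef_pos: [0.5183, 0.1131, 0.2638]
tcp_rot: [0.754, 0.604, 0.161, 0.202]
contact_force: [-0.5, 0.3, -0.2]
opening: 0.365
finger_force: 39.9
```

```bash
python3 - <<'E'
from h import *
for d in(.125,.1):print(rows(*spin((.5803,.1857,.149),2.923,d)))
E
```

```text
(array([-0.0003,  0.0003, -0.0001]), array([ 0.4214, -0.0933, -0.0168]))
(array([-0.0003,  0.0003, -0.0001]), array([ 0.4217, -0.093 ,  0.1082]))
```

send_rows(moves="0 0 0 0.25 -0.093 0 -1;0 0 0 0.416 -0.093 0.05 -1;0 0 0 0.416 -0.093 0.108 -1;0 0 0 0.416 -0.093 0.108 -1;0 0 0 0.416 -0.093 0.108 -1")

```text
time: 23.6
eef_pos: [0.5308, 0.1947, 0.2357]
tcp_rot: [0.754, 0.603, 0.161, 0.202]
contact_force: [-0.1, 0.5, -0.6]
opening: 0.363
finger_force: 39.9
```

send_rows(moves="0 0 0 0 0 0.08 -1;0 0 0 0 0 0.12 -1;0 0 0 0 0 0.16 -1;0 0 0 0 0 0.19 -1;0 0 0 0 0 0.22 -1;0 0 0 0 0 0.22 -1;0 0 0 0 0 0.22 -1")

```text
time: 24.48
eef_pos: [0.5519, 0.1913, 0.1977]
tcp_rot: [0.754, 0.604, 0.161, 0.202]
contact_force: [0.1, -0.4, -0.5]
opening: 0.371
finger_force: 39.9
```

```bash
python3 - <<'E'
from h import *
s=ctrl.get_state();print(s["eef_pos"],s["contact_force"],rows(*spin((.5803,.1857,.149),2.923,.0517)))
E
```

```text
[0.55194616 0.19133779 0.19768097] [ 0.05425655 -0.35293404 -0.46135712] (array([-0.0002,  0.0002, -0.0001]), array([0.0033, 0.0035, 0.0245]))
```

send_rows(moves="0 0 0 0 0.002 0.01 -1;0 0 0 0 0.002 0.02 -1;0 0 0 0 0.002 0.025 -1;0 0 0 0 0.002 0.025 -1")

```text
time: 24.98
eef_pos: [0.5546, 0.1907, 0.1939]
tcp_rot: [0.754, 0.604, 0.161, 0.202]
contact_force: [-3.7, 0.2, 2.9]
opening: 0.366
finger_force: 40.3
```

send_rows(moves="0 0 0 0 0 0.005 -1;0 0 0 0 0 0.01 -1;0 0 0 0 0 0.01 -1")

```text
time: 25.35
eef_pos: [0.5549, 0.1909, 0.1938]
tcp_rot: [0.754, 0.604, 0.161, 0.202]
contact_force: [-15.7, 1.2, 15.9]
opening: 0.37
finger_force: 41.7
```

The bushing stopped at 51.8 mm against 51.7 mm expected, with a firm axial stop, so it is home. Release and retreat.

send_rows(moves="0 0 0 0 0 -0.012 -1;0 0 0 0 0 -0.012 1;0 0 0 0 0 -0.012 1;0 0 0 0 0 -0.012 1;0 0 0 0 0 -0.012 1;0 0 0 0 0 -0.012 1;0 0 0 0 0 -0.2 1;0 0 0 0 0 -0.4 1;0 0 0 0 0 -0.5 1;0 0 0 0 0 -0.5 1;0 0 0 0 0 -0.5 1")

```text
time: 26.72
eef_pos: [0.5067, 0.2012, 0.2771]
tcp_rot: [0.754, 0.604, 0.16, 0.201]
contact_force: [0.2, -0.6, -0.3]
opening: 1.002
finger_force: 0.0
```

```bash
python3 - <<'E'
from h import *
# numeric check: expected silhouette of bright stack vs image (side, scene)
o=np.array((.5803,.1857,.149+.001));t=np.linspace(0,2*np.pi,60)
print(ctrl.get_state()["contact_force"],ctrl.get_state()["opening"])
for n in("side","scene"):
    d=grab(n,f"pics/{n}_end.png");M=np.zeros((480,640),np.uint8)
    for r,z0,z1 in((.025,0,.022),(.033,.022,.03),(.027,.03,.035),(.016,.035,.06)):
        pts=[]
        for z in(z0,z1):
            c,Rt=spin(o,2.923,z);m=Rt.as_matrix()
            pts+=[proj(d,c+r*(m[:,0]*np.cos(k)+m[:,1]*np.sin(k))) for k in t]
        cv2.fillConvexPoly(M,cv2.convexHull(np.float32(pts)).round().astype(np.int32),1)
    old=cv2.imread("pics/%s0.png"%n)[:,:,::-1].astype(int);df=np.abs(d["image"].astype(int)-old).sum(2)>60
    ys,xs=np.nonzero(M);sl=np.s_[ys.min()-8:ys.max()+9,xs.min()-8:xs.max()+9]
    b=d["image"].min(2)
    for r1,r2 in zip(M[sl],b[sl]): print(''.join(('#' if q>120 else '+') if p else ('o' if q>120 else '.') for p,q in zip(r1,r2)))
E
```

```text
[ 0.24130808 -0.60227794 -0.33936348] 1.0021616731323983
...ooooooooooooooo.....oooooooooooooooooooooo
.....ooooooooooo.......oooooooooooooooooooooo
.......oooo.ooo........oooooooooooooooooooooo
.........oo..o.........oooooooooooooooooooooo
...........o.o.........oooooooooooooooooooooo
.......o.ooo.o.........oooooooooooooooooooooo
........o..o...........oooooooooooooooooooooo
........o.o.ooo........oooooooooooooooooooooo
.........ooo...o###+...oooooooooooooooooooooo
.........o..oo######+..oooooooooooooooooooooo
.........o.oo#+++###++.oooooooooooooooooooooo
.........oo##++++##+++.oooooooooooooooooooooo
.......ooo##++++##+++++oooooooooooooooooooooo
.......oo##+++###++++++#########ooooooooooooo
.......oo#+++##+++++++###########oooooooooooo
.......o######++++++++###########oooooooooooo
........o###+++++++++++###########ooooooooooo
.......o..+++++++++++++############oooooooooo
..........+++++++++++++#####+######oooooooooo
...........++++++++++++####++##+###oooooooooo
.........o.+++++++++++########++###oooooooooo
............+++++++++#########++##ooooooooooo
........ooo#+++++++#####++###++
[... 2534 characters left out ...]
o..o..oo.o
.........o..+++++++++++++#######+........o...
...o........++++++++++++########+.........o.o
............++++++++++++########+.....oo.oo.o
......o.....++++++++++++########+.....o....oo
............+++++++++++#######+++..ooo......o
........o....+++++++++++++#++#+#o..ooo....o..
..o...o....o....++++++++++++#..o...o.o...oo..
.....o.....oooo.............ooo.......o..ooo.
......o..oooooo.............ooooooo..o....oo.
.......ooooooo..............o.ooooooo.....o.o
o..o..oooooo....................oooooo....o.o
...o.ooooo.......................ooooo....o.o
.o..ooooo.........................ooooo......
....ooooo.........................oooooo...o.
....ooooo.........................oooooo...o.
```

The model silhouette of the seated stack matches both cameras, and the robot is clear. Handing in.

```bash
python3 -c "
from plant import ctrl
print(ctrl.sign_off())"
```

```text
the job is handed in; nothing more can be done
None
```

The spacer, disc and bushing (flange first) are threaded on the spindle in that order, each pressed to a firm stop at its expected height; I handed the job in at about 27 s, with the gripper open and clear.

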